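# Feed a carrier plate through the trimmer guard with the push stick

## Robot

A 7-joint arm with a two-finger parallel gripper is mounted at the origin on a cart in front of the work surface, level with it; the furniture and walls round the work are solid. World frame = base frame: x ahead of the robot, y to its left, z up, the work surface at z = 0. Lengths are in m, angles in rad, forces in N, time in s.
With the tool pointing down it reaches from about 0.425 to 0.925 m from the base axis. Payload 6.8 kg.
Tool frame: the origin (TCP) lies midway between the tips of the shut fingers; the grasp point (between the pads) lies 19 mm behind it; z points along the fingers, y is the direction in which the jaws open and shut (so a half turn about z gives the same grasp; the last joint's range is limited). The gripper opens to 85 mm and grips with 20 to 120 N. Pads are 22 mm wide; open, the fingers measure 114 mm over their backs; the gripper's body (76 mm by 85 mm) begins 54 mm behind the grasp point. The pads swing forward as they close: fully open they stand 13 mm farther back than shut.
Start: joints at [-1.276, 0.477, 0.022, 1.555, -0.011, 1.109, -0.083], TCP at [0.265, 0.621, 0.231] pointing down, gripper open.
Joint ranges: [-2.96, 2.96], [-0.34, 2.1], [-1.41, 1.46], [0.24, 2.44], [-1.37, 4.51], [0.17, 1.92], [-2.96, 2.96]. Speed limits (rad/s): [2.39, 2.39, 3.14, 3.14, 3.14, 3.14, 3.14].

## Interface

Orientations are given as a rotation vector (axis times angle).
In Python, from bench import r gives the robot as it stands. The module is installed in compiled form; this text tells all that it offers.
- The arm moves only by the tool play_rows, never from a script. Its argument "plan" is a list of rows, each a list of 7 numbers: the shift along the world's x, y, z in mm, then the turn, a rotation vector about the world's x, y, z in rad, then the finger opening in mm, from 0 to 85.4. A call has 1 to 12 rows; each row is the pose to reach, as a shift and turn from the pose commanded when the call began; what a row does not reach only later rows make up. A row lasts 1/10 s, in which the tool goes at most 50 mm and 8.59 degrees, less where a joint would pass 70% of its speed; a pose out of reach is approached as far as the arm can. A call with a gripper value outside its range is refused whole. The fingers move at their own pace and stop on an object; "grip_force" is the grip in N (left out, the last holds). Time passes only in rows, so rows that repeat a pose let the fingers close. It gives the time, the measured TCP pose, the force and the opening at its end, in the units of the state.
- r.get_obs(): the state, without advancing time (a new reading comes with each control period).
- r.grab_frame(name): name is "scene" or "top"; returns a dict with "color" (420x560x3 uint8, blue, green, red), "z_map" (420x560 float32, m along the optical axis (not along the pixel's ray), 0 where there is no reading), "camera_matrix" (3x3 intrinsics, pixels), "R" (3x3) and "t" (3): a world point X has camera coordinates R X + t. Camera axes: x right, y down, z forward; pixel columns grow to the right and rows downward; lengths in m; the calibration is good to about 2 mm. A picture is of the moment at which its call begins.
- r.hand_in(): hands the job in, once; it reports no verdict.
The state is a dict: "clock": time; "joints": joint angles; "qvel": joint speeds; "tau": joint torques, N m; "tcp_pos": TCP position; "orientation": TCP orientation; "contact_force": force on the tool from outside, world axes, zero at the start; "moment": the same for the moment, N m; "grip_width": finger opening in m.
Only numpy, scipy, OpenCV 4.12 (cv2) and the standard library are available. Lean on these libraries where they do the work, as an engineer would, in place of code of your own. Each camera call takes 0.05 s, during which the arm holds its last target.

## Task

Take the wooden push stick by its upright grip and, with its nose behind the carrier plate, feed the plate along the bed and through the low opening under the trimmer's guard until the whole plate has come out on the far side. Keep the fingers off the plate. Then draw the stick back out from under the guard, set it down flat on its bar, grip upright, and let go.

Things in the scene. Friction and masses are not known exactly. Their poses are not given: they have to be found in the camera images.
- gap (a point): Middle of the opening under the fixed trimmer's grey guard hood, at bed level, 8 mm above the worktop; x = feed direction (roughly to the robot's left), z up. The hood covers x = -30 to +30 mm; the opening is 30 mm high, 78 mm wide. Hood top 52 mm above the bed, its knobs 64 mm. Bed from x = -240 to 185 mm, 110 mm wide. A motor, 62 mm tall, stands beside the hood at y = -79 mm.
- carrier_mid (a point): Centre (half-way up) of the carrier plate: aluminium, 100 x 70 x 16 mm, about 0.25 kg, green glass panel in its top. It lies flat on the bed before the guard, its x axis (100 mm length) along the feed direction, in the 78 mm channel between two rails (12 mm wide, 14 mm high above the bed). It slides freely. A 14 mm high end stop closes the channel 175 mm past the gap point.
- stick_grip (a point): Centre of the upright grip of the push stick (pale wood, black nose, 0.16 kg): a flat bar 185 long, 36 wide, 16 mm high, lying on the worktop; on it a block grip 40 mm long (x), 22 wide (y), 60 tall. x points along the bar to the nose, z up. This point is 46 mm above the bar's underside, 30 mm below the grip's top, 150 mm behind the front of the nose, 35 mm ahead of the rear end.
- stick_nose (a point): Middle of the front face of the push stick's nose (black rubber, 36 mm wide, 16 mm high), 8 mm above the underside of the bar; x points forward, out of the nose, z up.

How it is judged:
By the outcome, as a careful person would: the job done as asked, in the order asked, and still so for the second after the job is handed in, with the robot touching nothing.
It also fails if it takes over 43 s, if anything falls off the work surface, if the arm or the gripper's body presses on something with over 40 N, if the wrist force passes 120 N, or if a joint passes its speed limit or range.

## Working session

There is one attempt and no reset: what is moved stays moved. The work goes in short steps, Python scripts to look and compute and a tool call to move; the robot and the scene stay as the last step left them, time stands still between calls to the robot, and variables do not carry over. Pictures are saved under pics/ and viewed, and the job is handed in when it is done.

Besides the shell and the picture viewer there is one more tool, called after "Emit:" by a JSON object that holds its "method" and its "body". play_rows: Moves the arm, as the interface text tells. Its arguments: {"type":"object","properties":{"plan":{"type":"array"},"grip_force":{"type":"number"}},"required":["plan"]}

```bash
mkdir -p pics
cat > h.py <<'E'
from bench import r
import numpy as np, cv2
def snap(n,tag):
    f=r.grab_frame(n); cv2.imwrite(f"pics/{tag}.png",f["color"]); np.savez(f"pics/{tag}.npz",**f); return f
def w(f,u,v,z=None):
    K,R,t=f["camera_matrix"],f["R"],f["t"]
    d=np.linalg.inv(K)@[u,v,1.]
    if z is None: return R.T@(d*f["z_map"][int(v),int(u)]-t)
    c=-R.T@t; q=R.T@d; return c+q*(z-c[2])/q[2]
E
python3 - <<'E'
from h import *
print(r.get_obs())
for n in("scene","top"):
    f=snap(n,n+"0"); print(n,-f["R"].T@f["t"])
E
```

```text
{'clock': 0.0, 'joints': array([-1.27609985,  0.47781845,  0.02230582,  1.55645316, -0.0114834 ,
        1.10929599, -0.0830858 ]), 'qvel': array([-0.0008943 ,  0.00068207, -0.00121736,  0.00060145,  0.00091385,
       -0.00159857, -0.00100895]), 'tau': array([ 1.62850196e-03, -5.96453297e+01,  1.60866302e+00, -2.81178224e+01,
        1.24620119e-02,  9.40742641e-03, -2.60567691e-05]), 'tcp_pos': array([0.26436099, 0.62043248, 0.23031204]), 'orientation': array([-6.28282736e-01, -3.07788683e+00,  2.87792347e-03]), 'contact_force': array([0.22231162, 0.31525161, 0.43648295]), 'moment': array([0.00931   , 0.02852471, 0.01978597]), 'grip_width': 0.08564424641719337}
scene [-0.36039113 -0.63587122  0.57596732]
top [ 0.31416428 -0.06077343  1.08176885]
```

View pics/scene0.png

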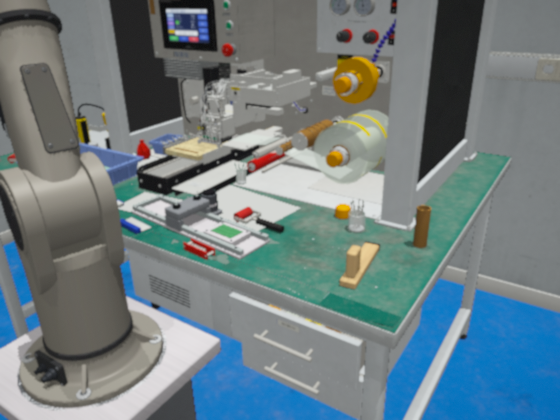

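View pics/top0.png

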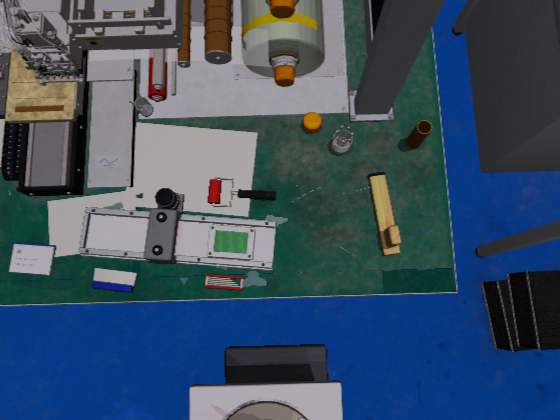

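Run:
```python
from h import *
f=dict(np.load("pics/top0.npz")); c=f["color"]
cv2.imwrite("pics/c1.png",cv2.resize(c[195:275,75:285],None,fx=3.8,fy=3.8,interpolation=cv2.INTER_CUBIC))
cv2.imwrite("pics/c2.png",cv2.resize(c[165:265,350:420],None,fx=6,fy=6,interpolation=cv2.INTER_CUBIC))
for u,v in[(265,390),(215,242),(160,238),(392,250),(390,232),(380,190),(97,232),(300,250),(0,0),(232,225)]: print(u,v,w(f,u,v).round(4))
```

```text
265 390 [ 0.1374  0.0009 -0.0015]
215 242 [0.4498 0.1028 0.0208]
160 238 [0.4563 0.2121 0.0621]
392 250 [ 0.4218 -0.2817  0.016 ]
390 232 [ 0.4531 -0.2678  0.0755]
380 190 [ 0.5575 -0.2655  0.01  ]
97 232 [0.4817 0.3682 0.0057]
300 250 [ 0.4293 -0.0822 -0.001 ]
0 0 [0.8914 0.474  0.2558]
232 225 [0.4887 0.0673 0.0055]
```

View pics/c1.png

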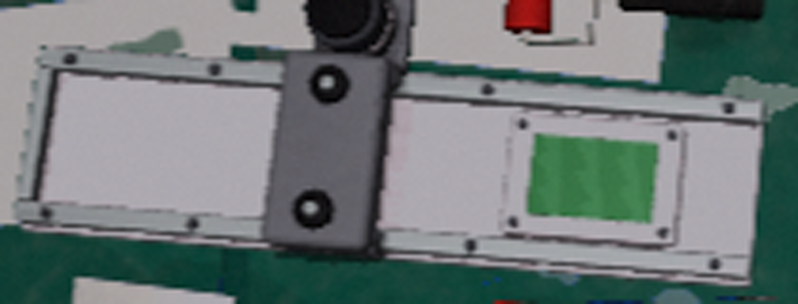

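View pics/c2.png

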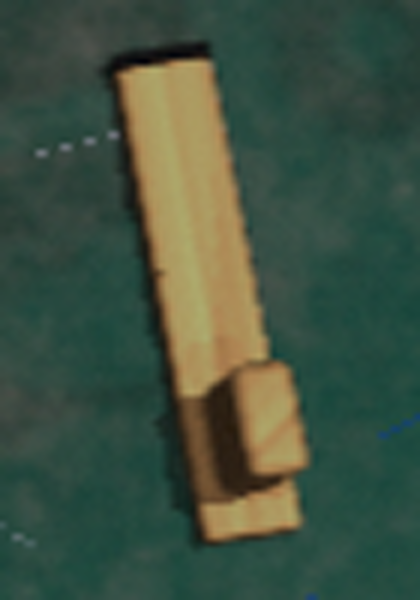

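Run:
```python
from h import *
f=dict(np.load("pics/top0.npz"))
def P(pts,s,o,z): 
    return np.array([w(f,(u+.5)/s+o[0]-.5,(v+.5)/s+o[1]-.5,z) for u,v in pts])
def show(n,p):
    print(n);print(p[:,:2].round(4).tolist(),'c',p.mean(0).round(4)); 
    q=np.roll(p,-1,0)-p; print([(round(np.linalg.norm(a)*1e3,1),round(np.degrees(np.arctan2(a[1],a[0])),1)) for a in q])
b=(75,195);s=(350,165)
show('rails',P([(763,122-22),(748,278),(18,222),(40,47)],3.8,b,.022))
show('hood',P([(287,52),(390,58),(372,250),(265,243)],3.8,b,.060))
show('knob',P([(328,83),(313,208)],3.8,b,.072))
show('plate',P([(517,113),(685,125),(672,247),(503,235)],3.8,b,.024))
show('glass',P([(530,133),(658,143),(652,222),(527,214)],3.8,b,.024))
show('bar',P([(112,64),(208,44),(300,527),(207,545)],6,s,.016))
show('grip',P([(237,372),(290,360),(307,468),(252,477)],6,s,.076))
# depth-based
z=f["z_map"];K,R,t=f["camera_matrix"],f["R"],f["t"]
vv,uu=np.mgrid[0:420,0:560]
X=np.stack([(uu-K[0,2])/K[0,0]*z,(vv-K[1,2])/K[1,1]*z,z],-1); X=(X-t)@R
def comp(lo,hi,x0,x1,y0,y1):
    m=(X[...,2]>lo)&(X[...,2]<hi)&(X[...,0]>x0)&(X[...,0]<x1)&(X[...,1]>y0)&(X[...,1]<y1)
    p=X[m]; r_=cv2.minAreaRect((p[:,:2]*1000).astype(np.float32)); print(m.sum(),r_,np.median(p[:,2]))
comp(.068,.085,.38,.55,-.35,-.2)
comp(.009,.022,.38,.65,-.35,-.2)
comp(.054,.066,.38,.53,.1,.3)
```

```text
rails
[[0.4922, -0.03], [0.3903, -0.0191], [0.434, 0.3979], [0.5359, 0.3907]] c [0.4631 0.1849 0.022 ]
[(np.float64(102.4), np.float64(173.9)), (np.float64(419.4), np.float64(84.0)), (np.float64(102.1), np.float64(-4.1)), (np.float64(423.0), np.float64(-95.9))]
hood
[[0.5209, 0.2352], [0.5158, 0.1772], [0.4087, 0.1854], [0.4142, 0.2445]] c [0.4649 0.2106 0.06  ]
[(np.float64(58.2), np.float64(-95.1)), (np.float64(107.4), np.float64(175.6)), (np.float64(59.3), np.float64(84.7)), (np.float64(107.1), np.float64(-5.0))]
knob
[[0.5004, 0.2085], [0.4314, 0.2152]] c [0.4659 0.2119 0.072 ]
[(np.float64(69.3), np.float64(174.5)), (np.float64(69.3), np.float64(-5.5))]
plate
[[0.4884, 0.1118], [0.4786, 0.0151], [0.4089, 0.0235], [0.4184, 0.1196]] c [0.4486 0.0675 0.024 ]
[(np.float64(97.2), np.float64(-95.8)), (np.float64(70.2), np.float64(173.1)), (np.float64(96.5), np.float64(84.3)), (np.float64(70.4), np.float64(-6.3))]
glass
[[0.4766, 0.1043], [0.4686, 0.0307], [0.4234, 0.0347], [0.43, 0.1059]] c [0.4496 0.0689 0.024 ]
[(np.float64(74.0), np.float64(-96.2)), (np.float64(45.4), np.float64(17
[... 290 characters left out ...]
 np.float64(99.3)), (np.float64(181.8), np.float64(7.4))]
grip
[[0.4643, -0.2666], [0.468, -0.2851], [0.4304, -0.2882], [0.4279, -0.2692]] c [ 0.4477 -0.2773  0.076 ]
[(np.float64(18.9), np.float64(-78.9)), (np.float64(37.7), np.float64(-175.3)), (np.float64(19.2), np.float64(97.6)), (np.float64(36.6), np.float64(4.1))]
192 ((448.48797607421875, -276.70513916015625), (39.64186477661133, 21.96111297607422), 3.976130962371826) 0.07334989483292026
1108 ((505.85858154296875, -269.4132995605469), (185.61512756347656, 37.0599479675293), 6.90362024307251) 0.014080403266868631
1304 ((471.393798828125, 213.5809783935547), (60.58922576904297, 119.93126678466797), 84.79293060302734) 0.05867162482658567
```

Run:
```python
from h import *
f=dict(np.load("pics/top0.npz"))
z=f["z_map"];K,R,t=f["camera_matrix"],f["R"],f["t"]
vv,uu=np.mgrid[0:420,0:560]
X=np.stack([(uu-K[0,2])/K[0,0]*z,(vv-K[1,2])/K[1,1]*z,z],-1); X=(X-t)@R
X=X[z>0]
for y in np.arange(-.45,.55,.05):
    print(round(y,2),[int(1000*max(X[(abs(X[:,0]-x)<.025)&(abs(X[:,1]-y)<.025)][:,2],default=-1)) for x in np.arange(.3,.85,.05)])
```

```text
-0.45 [-790, -793, -1000, -1000, -1000, -1000, -1000, -1000, -1000, -1000, -1000]
-0.4 [-788, 11, 4, 3, 4, 3, 5, 5, 4, 4, 2]
-0.35 [-788, 6, 6, 3, 4, 4, 4, 102, 99, 4, 2]
-0.3 [-788, 9, 17, 77, 21, 17, 16, 3, 3, 439, 2]
-0.25 [-789, 5, 17, 76, 18, 20, 19, 4, 7, 443, 2]
-0.2 [-787, 5, 4, 3, 4, 4, 3, 81, 81, 440, 382]
-0.15 [-787, 3, 3, 4, 4, 5, 4, 80, 76, 31, 188]
-0.1 [-788, 3, 3, 3, 4, 4, 4, 4, 34, 144, 345]
-0.05 [-789, 4, 5, 9, 21, 22, 4, 4, 4, 159, 354]
-0.0 [-788, 4, 25, 27, 25, 21, 4, 4, 5, 7, 217]
0.05 [-789, 22, 27, 28, 27, 22, 21, 5, 3, 6, 185]
0.1 [-786, 21, 28, 29, 28, 31, 29, 5, 4, 7, 186]
0.15 [-788, 17, 25, 12, 25, 4, 6, 5, 6, 9, 341]
0.2 [-788, 5, 70, 75, 73, 74, 5, 5, 4, 114, 341]
0.25 [-786, 4, 62, 69, 64, 61, 5, 5, 5, 85, 341]
0.3 [-789, 19, 23, 27, 24, 23, 33, 35, 33, 73, 340]
0.35 [-788, 19, 10, 26, 25, 26, 33, 33, 34, 33, 272]
0.4 [-788, 5, 6, 26, 26, 60, 59, 59, 88, 90, 298]
0.45 [-787, 4, 17, 14, 6, 60, 61, 60, 89, 91, 290]
0.5 [-783, 6, 15, 16, 4, 59, 60, 59, 88, 90, 150]
```

Emit:
{"method": "play_rows", "body": {"plan": [[24, -36, 0, 0, 0, -0.13, 85], [48, -72, 0, 0, 0, -0.26, 85], [71, -109, 0, 0, 0, -0.39, 85], [95, -145, 0, 0, 0, -0.52, 85], [119, -181, 0, 0, 0, -0.65, 85], [143, -218, 0, 0, 0, -0.78, 85], [166, -254, 0, 0, 0, -0.91, 85], [190, -290, 0, 0, 0, -1.04, 85], [208, -332, 0, 0, 0, -1.17, 85], [224, -375, 0, 0, 0, -1.3, 85], [240, -418, 0, 0, 0, -1.43, 85], [255, -461, 0, 0, 0, -1.56, 85]]}}

```text
clock: 1.3
tcp_pos: [0.5198, 0.1581, 0.2312]
orientation: [-2.616, -1.739, 0.0]
contact_force: [-0.1, 1.2, 0.9]
grip_width: 0.0847
```

Emit:
{"method": "play_rows", "body": {"plan": [[2, -45, 0, 0, 0, -0.12, 85], [2, -90, 0, 0, 0, -0.24, 85], [0, -135, 0, 0, 0, -0.36, 85], [-6, -180, 0, 0, 0, -0.48, 85], [-14, -224, 0, 0, 0, -0.6, 85], [-24, -267, 0, 0, 0, -0.72, 85], [-35, -310, 0, 0, 0, -0.84, 85], [-47, -353, -10, 0, 0, -0.96, 85], [-60, -396, -30, 0, 0, -1.058, 85], [-72, -436, -60, 0, 0, -1.058, 85], [-72, -436, -90, 0, 0, -1.058, 85], [-72, -436, -90, 0, 0, -1.058, 85]]}}

```text
clock: 2.5
tcp_pos: [0.4444, -0.2758, 0.1381]
orientation: [-3.134, -0.185, 0.011]
contact_force: [0.3, 0.4, 0.5]
grip_width: 0.085
```

Run:
```python
from h import *
f=snap("top","top1");g=snap("scene","scene1");o=r.get_obs();print(o["tcp_pos"],o["orientation"],o["clock"],o["joints"])
a=cv2.resize(f["color"][150:280,320:450],None,fx=3,fy=3);b=cv2.resize(g["color"][180:310,290:420],None,fx=3,fy=3)
cv2.imwrite("pics/m1.png",np.hstack([a,b]))
```

```text
[ 0.44752637 -0.27549908  0.14134937] [-3.13520355e+00 -1.90067775e-01  2.11034208e-03] 2.6 [-0.18034492  0.43991319  0.78435118  2.03372166 -0.41835833  0.83282895
 -0.60451538]
```

View pics/m1.png

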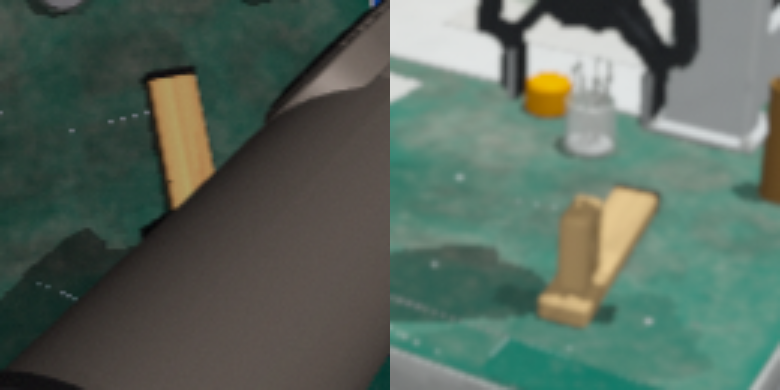

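The top view has the arm over the grip, with the nose at crop (172,73). In the scene view the fingers straddle the grip from above, and the stick hasn't moved. Next I go down and close.

Emit:
{"method": "play_rows", "body": {"plan": [[0, -1, -25, 0, 0, 0, 85], [0, -1, -50, 0, 0, 0, 85], [0, -1, -75, 0, 0, 0, 85], [0, -1, -95, 0, 0, 0, 85], [0, -1, -107, 0, 0, 0, 85], [0, -1, -107, 0, 0, 0, 85], [0, -1, -107, 0, 0, 0, 10], [0, -1, -107, 0, 0, 0, 10], [0, -1, -107, 0, 0, 0, 10], [0, -1, -107, 0, 0, 0, 10], [0, -1, -107, 0, 0, 0, 10], [0, -1, -107, 0, 0, 0, 10]], "grip_force": 60}}

```text
clock: 3.8
tcp_pos: [0.4477, -0.2772, 0.0346]
orientation: [3.136, 0.189, 0.001]
contact_force: [-0.2, 0.3, 3.8]
grip_width: 0.0212
```

Emit:
{"method": "play_rows", "body": {"plan": [[0, 0, 20, 0, 0, 0, 10], [0, 0, 50, 0, 0, 0.1, 10], [-2, 10, 60, 0, 0, 0.24, 10], [-4, 25, 60, 0, 0, 0.38, 10], [-6, 40, 60, 0, 0, 0.52, 10], [-8, 55, 60, 0, 0, 0.66, 10], [-10, 70, 60, 0, 0, 0.8, 10], [-13, 85, 60, 0, 0, 0.94, 10], [-16, 98, 60, 0, 0, 1.08, 10], [-19, 110, 60, 0, 0, 1.22, 10], [-19, 110, 60, 0, 0, 1.354, 10], [-19, 110, 60, 0, 0, 1.354, 10]]}}

```text
clock: 5.0
tcp_pos: [0.4282, -0.1667, 0.0942]
orientation: [-2.323, -2.114, -0.0]
contact_force: [-0.4, 0.4, -1.3]
grip_width: 0.0215
```

Run:
```python
from h import *
f=snap("top","top2");g=snap("scene","scene2");o=r.get_obs();print(o["tcp_pos"],o["orientation"],o["clock"],o["contact_force"])
a=cv2.resize(f["color"][190:290,230:370],None,fx=5.5,fy=5.5,interpolation=cv2.INTER_CUBIC);b=cv2.resize(g["color"][180:300,190:350],None,fx=5,fy=5,interpolation=cv2.INTER_CUBIC)
cv2.imwrite("pics/a2.png",a);cv2.imwrite("pics/b2.png",b)
```

```text
[ 0.42839327 -0.16726535  0.09424515] [-2.32968550e+00 -2.10739152e+00  1.40704855e-04] 5.1 [-1.18084154 -0.13231851 -1.74403779]
```

View pics/a2.png

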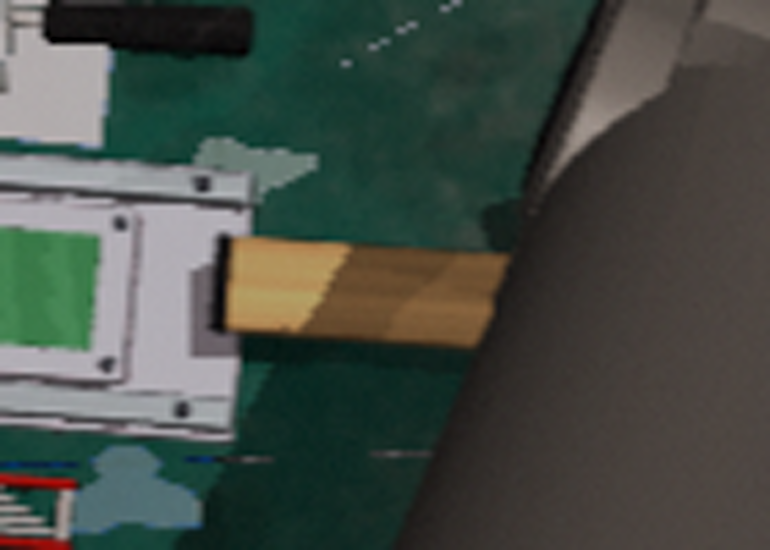

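View pics/b2.png

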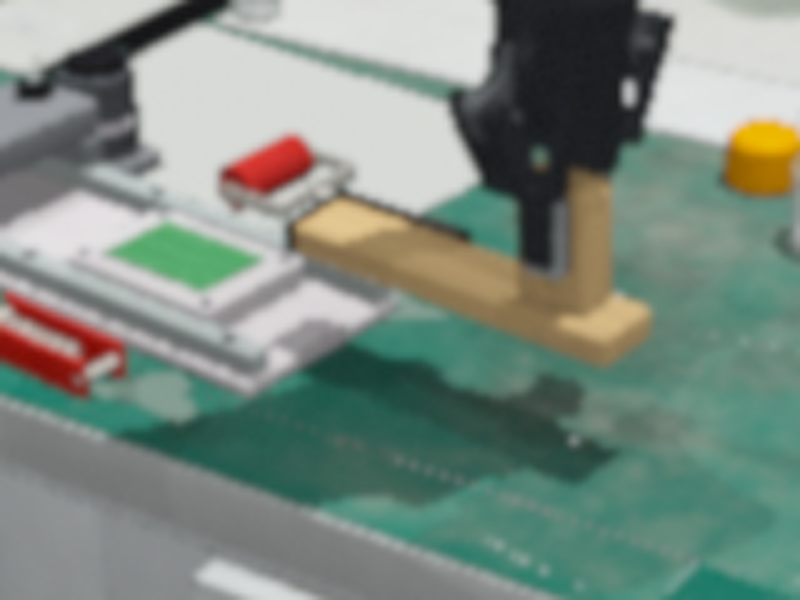

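Run:
```python
from h import *
f=dict(np.load("pics/top2.npz"));s=5.5;o=(230,190)
q=lambda u,v,z:w(f,(u+.5)/s+o[0]-.5,(v+.5)/s+o[1]-.5,z)
def q2(u,v): return w(f,round((u+.5)/s+o[0]-.5),round((v+.5)/s+o[1]-.5))
for u,v in[(225,285),(260,285),(300,285),(350,290),(400,292),(450,295)]: print(q2(u,v).round(4))
print('nose',q(222,236,.076).round(4),q(212,330,.076).round(4),'edges',q(500,254,.076).round(4),q(475,347,.076).round(4))
print('plate rear',q(138,210,.024).round(4),q(124,381,.024).round(4))
print('rails outer',q(255,172,.022),q(235,428,.022))
z=f["z_map"];K,R,t=f["camera_matrix"],f["R"],f["t"]
vv,uu=np.mgrid[0:420,0:560]
X=np.stack([(uu-K[0,2])/K[0,0]*z,(vv-K[1,2])/K[1,1]*z,z],-1); X=(X-t)@R
m=(X[...,2]>.06)&(X[...,2]<.09)&(X[...,1]<0.0)&(X[...,1]>-.11)&(X[...,0]>.39)&(X[...,0]<.5)
p=X[m];A=np.c_[p[:,:2]-[.443,-.02],np.ones(len(p))];print(len(p),np.linalg.lstsq(A,p[:,2],rcond=None)[0])
print(cv2.minAreaRect((p[:,:2]*1000).astype(np.float32)))
for c in(1,): 
  for y in np.arange(-.075,-.02,.01):
    k=p[abs(p[:,1]-y)<.005]; print(y,k[:,0].min(),k[:,0].max(),(k[:,0].min()+k[:,0].max())/2)
```

```text
[ 0.4416 -0.0194  0.075 ]
[ 0.4416 -0.0337  0.0715]
[ 0.4413 -0.0482  0.0711]
[ 0.4382 -0.0668  0.0744]
[ 0.4353 -0.0852  0.0773]
[ 0.4349 -0.1038  0.0759]
nose [ 0.4592 -0.0197  0.076 ] [ 0.4238 -0.0152  0.076 ] edges [ 0.4493 -0.124   0.076 ] [ 0.4147 -0.1132  0.076 ]
plate rear [0.4781 0.0156 0.024 ] [0.4105 0.0221 0.024 ]
rails outer [ 0.49232409 -0.03117837  0.022     ] [ 0.39106561 -0.02096986  0.022     ]
819 [ 0.03672709 -0.00224269  0.07385739]
((438.1944885253906, -62.892738342285156), (96.90119934082031, 36.2589111328125), 84.35916900634766)
-0.075 0.41954286646909134 0.4553707105678455 0.4374567885184684
-0.065 0.4199152611936031 0.4554199533838879 0.43766760728874554
-0.05500000000000001 0.4208064156491048 0.4556828595636675 0.43824463760638616
-0.04500000000000001 0.4222697752416022 0.45843504126735224 0.4403524082544772
-0.03500000000000002 0.42240922250449753 0.4582485216351644 0.44032887206983096
-0.025000000000000022 0.42331560152954967 0.4587351621911078 0.44102538186032875
```

Emit:
{"method": "play_rows", "body": {"plan": [[0, 0, -20, 0, 0, 0, 10], [0, 0, -38, 0, 0, 0, 10], [0, 0, -47, 0, 0, 0, 10], [0, 0, -50, 0, 0, 0, 10], [0, 0, -50, 0, 0, 0, 10], [1, 10, -50, 0, 0, 0, 10], [2, 20, -50, 0, 0, 0, 10], [2.7, 28, -50, 0, 0, 0, 10], [3.3, 34, -50, 0, 0, 0, 10], [3.9, 40, -50, 0, 0, 0, 10], [4.9, 50, -50, 0, 0, 0, 10], [5.9, 60, -50, 0, 0, 0, 10]]}}

```text
clock: 6.3
tcp_pos: [0.4347, -0.1066, 0.0444]
orientation: [2.326, 2.111, 0.0]
contact_force: [0.0, -2.3, -0.6]
grip_width: 0.0214
```

Run:
```python
from h import *
f=snap("top","top3");g=snap("scene","scene3");o=r.get_obs();print(o["tcp_pos"],o["orientation"],o["clock"],o["contact_force"])
a=cv2.resize(f["color"][190:290,200:320],None,fx=4,fy=4,interpolation=cv2.INTER_CUBIC);b=cv2.resize(g["color"][180:280,190:270],None,fx=4,fy=4,interpolation=cv2.INTER_CUBIC)
cv2.imwrite("pics/m3.png",np.hstack([a,b]))
```

```text
[ 0.43475028 -0.10509702  0.04423653] [-2.32246032e+00 -2.11449236e+00 -7.90505140e-04] 6.4 [-0.30054635 -0.6008525  -1.06119175]
```

View pics/m3.png

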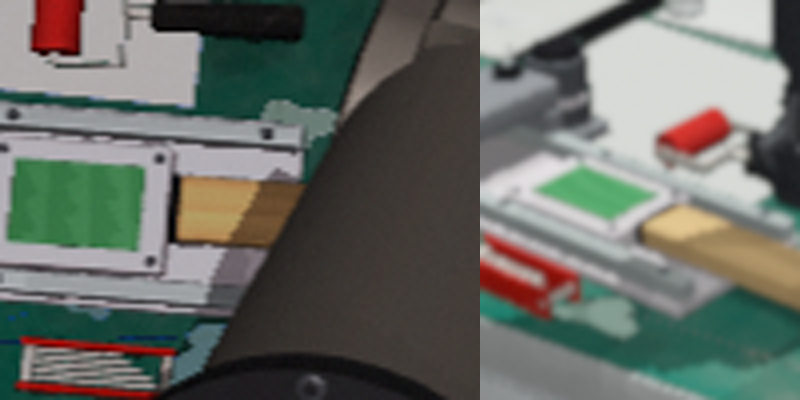

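The nose, at crop (175,205), is flat on the bed and touching the plate's rear edge. I carry on feeding.

Emit:
{"method": "play_rows", "body": {"plan": [[1.2, 12, 0, 0, 0, 0, 10], [2.3, 24, 0, 0, 0, 0, 10], [3.5, 36, 0, 0, 0, 0, 10], [4.7, 48, 0, 0, 0, 0, 10], [5.9, 60, 0, 0, 0, 0, 10], [7, 72, 0, 0, 0, 0, 10], [8.2, 84, 0, 0, 0, 0, 10], [9.4, 96, 0, 0, 0, 0, 10], [10.6, 108, 0, 0, 0, 0, 10], [11.7, 119, 0, 0, 0, 0, 10], [12.7, 129, 0, 0, 0, 0, 10], [13.3, 135, 0, 0, 0, 0, 10]]}}

```text
clock: 7.6
tcp_pos: [0.4479, 0.0292, 0.0443]
orientation: [-2.324, -2.113, -0.0]
contact_force: [-0.4, -1.0, -1.5]
grip_width: 0.0209
```

Run:
```python
from h import *
f=snap("top","top4");g=snap("scene","scene4");o=r.get_obs();print(o["tcp_pos"],o["orientation"],o["clock"],o["contact_force"])
a=cv2.resize(f["color"][190:290,70:270],None,fx=3,fy=3,interpolation=cv2.INTER_CUBIC);b=cv2.resize(g["color"][170:270,110:270],None,fx=3,fy=3,interpolation=cv2.INTER_CUBIC)
cv2.imwrite("pics/m4.png",np.vstack([a,np.pad(b,((0,0),(0,120),(0,0)))]))
```

```text
[0.44800107 0.02923348 0.04429338] [-2.32359459e+00 -2.11401332e+00 -7.57224564e-04] 7.7 [-0.54926613  0.55206721 -1.39978726]
```

View pics/m4.png

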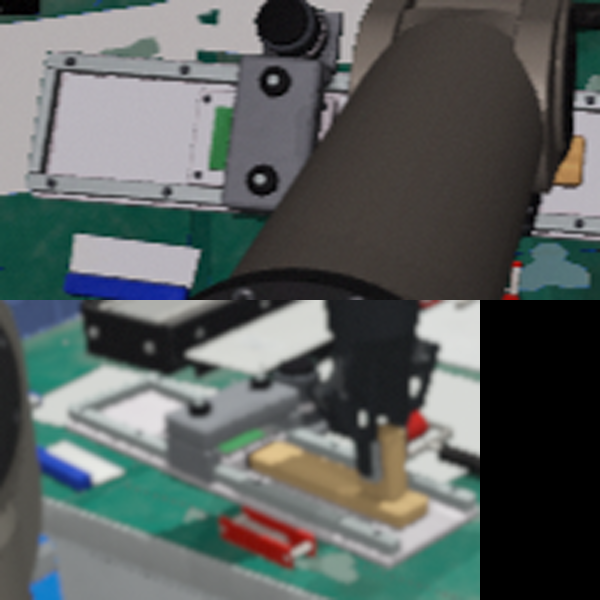

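The plate's front is out on the far side, at (190,130) in the upper crop. I finish the feed.

Emit:
{"method": "play_rows", "body": {"plan": [[1, 10, 0, 0, 0, 0, 10], [2, 20, 0, 0, 0, 0, 10], [2.9, 30, 0, 0, 0, 0, 10], [3.9, 40, 0, 0, 0, 0, 10], [4.9, 50, 0, 0, 0, 0, 10], [5.9, 60, 0, 0, 0, 0, 10], [6.8, 69, 0, 0, 0, 0, 10], [7.4, 75, 0, 0, 0, 0, 10], [7.8, 79, 0, 0, 0, 0, 10], [8, 81, 0, 0, 0, 0, 10], [8, 81, 0, 0, 0, 0, 10]]}}

```text
clock: 8.8
tcp_pos: [0.4559, 0.1093, 0.0443]
orientation: [-2.325, -2.112, -0.0]
contact_force: [-0.3, 0.4, -1.8]
grip_width: 0.0211
```

Run:
```python
from h import *
f=snap("top","top5");g=snap("scene","scene5");o=r.get_obs();print(o["tcp_pos"],o["orientation"],o["clock"],o["contact_force"])
a=cv2.resize(f["color"][200:270,70:190],None,fx=5,fy=5,interpolation=cv2.INTER_CUBIC);b=cv2.resize(g["color"][180:260,110:230],None,fx=3,fy=3,interpolation=cv2.INTER_CUBIC)
cv2.imwrite("pics/m5.png",np.vstack([a,np.pad(b,((0,0),(0,240),(0,0)))]))
```

```text
[0.45585732 0.10902272 0.04434367] [-2.32567391e+00 -2.11198004e+00 -4.51488132e-04] 8.9 [-0.40746976 -0.24676615 -1.68539514]
```

View pics/m5.png

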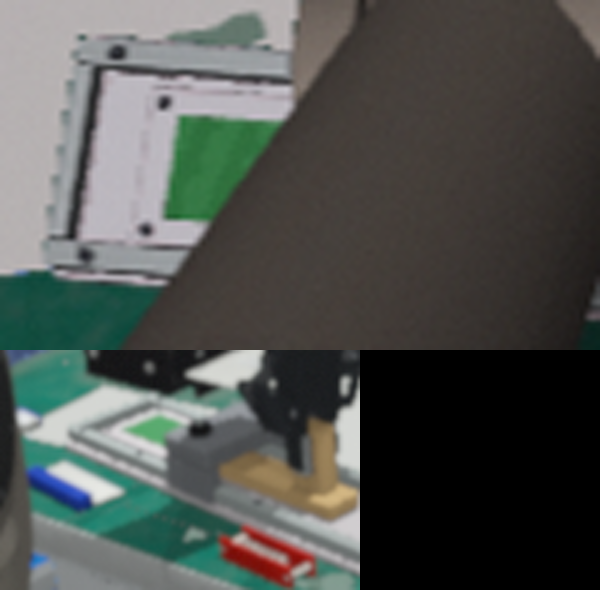

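Run:
```python
from h import *
f=dict(np.load("pics/top5.npz"))
d=np.array([.0976,.9952])
for n,u,v,z in[("front",148,90,.024),("front",130,235,.024),("glassfront",178,115,.024),("glassfront",163,218,.024),("stop in",97,70,.022),("stop in",75,238,.022)]:
    p=w(f,(u+.5)/5+69.5,(v+.5)/5+199.5,z); print(n,p.round(4),"xgap",((p[:2]-[.465,.211])@d).round(4))
```

```text
front [0.5107 0.3575 0.024 ] xgap 0.1503
front [0.4468 0.3624 0.024 ] xgap 0.1489
glassfront [0.4992 0.3438 0.024 ] xgap 0.1355
glassfront [0.4538 0.3483 0.024 ] xgap 0.1356
stop in [0.5207 0.3814 0.022 ] xgap 0.175
stop in [0.4465 0.3872 0.022 ] xgap 0.1735
```

Emit:
{"method": "play_rows", "body": {"plan": [[-1, -10, 0, 0, 0, 0, 10], [-3, -30, 0, 0, 0, 0, 10], [-5.9, -60, 0, 0, 0, 0, 10], [-8.8, -90, 0, 0, 0, 0, 10], [-11.8, -120, 0, 0, 0, 0, 10], [-14.7, -150, 0, 0, 0, 0, 10], [-17.6, -180, 0, 0, 0, 0, 10], [-20.6, -210, 0, 0, 0, 0, 10], [-23.5, -240, 0, 0, 0, 0, 10], [-26.5, -270, 0, 0, 0, 0, 10], [-29.4, -300, 0, 0, 0, 0, 10], [-31.5, -321, 0, 0, 0, 0, 10]]}}

```text
clock: 10.1
tcp_pos: [0.4232, -0.2151, 0.0445]
orientation: [2.328, 2.108, -0.001]
contact_force: [-0.3, 0.8, -2.2]
grip_width: 0.0212
```

Run:
```python
from h import *
f=snap("top","top6");g=snap("scene","scene6");o=r.get_obs();print(o["tcp_pos"],o["orientation"],o["clock"],o["contact_force"])
cv2.imwrite("pics/m6.png",np.hstack([f["color"][140:310,60:420],g["color"][170:340,110:430]]))
```

```text
[ 0.42307526 -0.21628395  0.04463363] [ 2.33064216e+00  2.10359520e+00 -1.33116974e-03] 10.2 [ 0.31663678  0.54372654 -1.28794195]
```

View pics/m6.png

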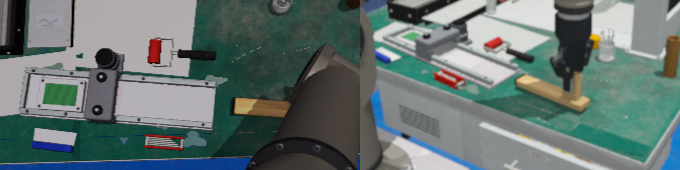

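The plate, at (63,94) in the left panel, lies beyond the guard. The stick's nose at (233,105) is clear of the bed end at about (215,105). I set it down.

Emit:
{"method": "play_rows", "body": {"plan": [[0, 0, -3, 0, 0, 0, 10], [0, 0, -6, 0, 0, 0, 10], [0, 0, -8, 0, 0, 0, 10], [0, 0, -9, 0, 0, 0, 10], [0, 0, -10, 0, 0, 0, 10], [0, 0, -10, 0, 0, 0, 10], [0, 0, -10, 0, 0, 0, 10]]}}

```text
clock: 10.9
tcp_pos: [0.4243, -0.2113, 0.0345]
orientation: [-2.324, -2.113, -0.001]
contact_force: [-0.6, 1.7, 5.3]
grip_width: 0.0214
```

Emit:
{"method": "play_rows", "body": {"plan": [[0, 0, 0, 0, 0, 0, 30], [0, 0, 0, 0, 0, 0, 45], [0, 0, 0, 0, 0, 0, 60], [0, 0, 0, 0, 0, 0, 70], [0, 0, 0, 0, 0, 0, 70], [0, 0, 10, 0, 0, 0, 70], [0, 0, 30, 0, 0, 0, 70], [0, 0, 60, 0, 0, 0, 70], [0, 0, 90, 0, 0, 0, 70], [0, 0, 130, 0, 0, 0, 70], [0, 0, 170, 0, 0, 0, 70], [0, 0, 170, 0, 0, 0, 70]]}}

```text
clock: 12.1
tcp_pos: [0.4272, -0.2135, 0.2098]
orientation: [2.32, 2.106, 0.009]
contact_force: [0.2, -0.5, -0.3]
grip_width: 0.07
```

Emit:
{"method": "play_rows", "body": {"plan": [[30, -30, 0, 0, 0, 0, 70], [60, -60, 0, 0, 0, 0, 70], [90, -90, 0, 0, 0, 0, 70], [120, -110, 0, 0, 0, 0, 70], [120, -110, 0, 0, 0, 0, 70], [120, -110, 0, 0, 0, 0, 70]]}}

```text
clock: 12.7
tcp_pos: [0.5437, -0.3221, 0.2034]
orientation: [-2.325, -2.111, 0.002]
contact_force: [0.1, -0.5, 0.2]
grip_width: 0.0704
```

Run:
```python
from h import *
f=snap("top","top7");g=snap("scene","scene7");o=r.get_obs();print(o["tcp_pos"],o["clock"],o["contact_force"],abs(o["qvel"]).max())
cv2.imwrite("pics/m7.png",np.vstack([cv2.resize(f["color"][140:310,60:420],None,fx=1.8,fy=1.8),cv2.resize(g["color"][170:320,110:430],None,fx=2.025,fy=1.9)]))
```

```text
[ 0.54311823 -0.32135754  0.20391805] 12.8 [-0.06105899 -0.20255939  0.14559416] 0.013582134875125919
```

View pics/m7.png

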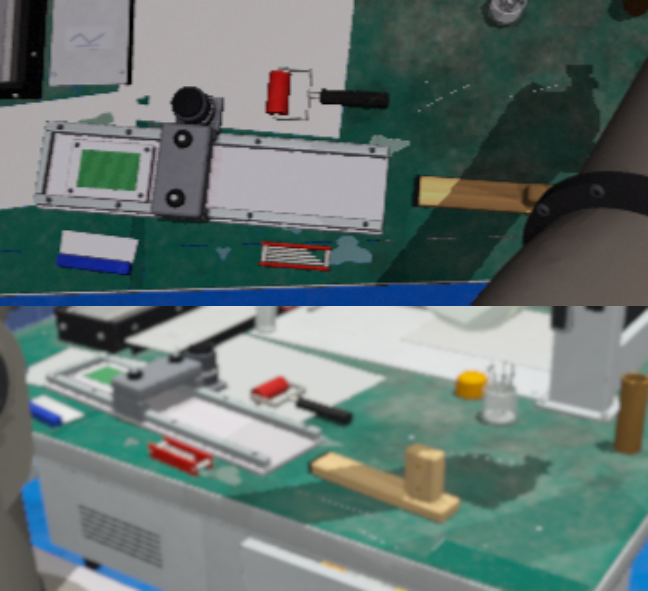

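Run:
```python
from h import *
f=dict(np.load("pics/top7.npz"))
d=np.array([.0976,.9952])
for u,v in[(156,148),(151,200),(72,142),(67,195)]:
    p=w(f,u/1.8+60,v/1.8+140,.024); print(p.round(4),((p[:2]-[.465,.211])@d).round(4))
print(w(f,430/1.8+60,192/1.8+140))
r.hand_in()
```

```text
[0.4973 0.2525 0.024 ] 0.0444
[0.434  0.2567 0.024 ] 0.0425
[0.5078 0.3556 0.024 ] 0.1481
[0.4429 0.3587 0.024 ] 0.1448
[ 0.43544789 -0.0797785   0.01068308]
the job is handed in; nothing more can be done
```

I did the job and handed it in at about 12.8 s of the 43 s allowed. The push stick, held by its grip, fed the plate along the channel and under the guard. I then drew it straight back out, set it down on the worktop behind the bed and let go.

- **Plate:** in the last picture its rear edge is about 43 mm past the gap point, and the hood ends at 30 mm, so the whole plate is out. Its front edge is at about 147 mm, short of the end stop at 175 mm. An earlier view put the two edges at about 49 and 149 mm, which agrees with this to within a few millimetres.
- **Stick:** it lies flat on its bar with the grip upright and its nose clear of the bed.
- **Robot:** the gripper is open and clear of everything. The force readings stayed within a few newtons throughout, and only the nose touched the plate.

No check failed.

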